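Shut the keg tap with its friction key

ROBOT

A 6-joint arm with a two-finger parallel gripper is mounted at the origin on a cart in front of the work surface, level with it; the furniture and walls round the work are solid. World frame = base frame: x ahead of the robot, y to its left, z up, the work surface at z = 0. Lengths are in m, angles in rad, forces in N, time in s.
With the tool pointing down it reaches from about 0.3 to 0.875 m from the base axis. Payload 4.2 kg.
Tool frame: the origin (TCP) lies at the very end of the fingers, on their centre line; the grasp point (between the pads) lies 19 mm behind it; z points along the fingers, y is the line along which they close (so a half turn about z gives the same grasp; the last joint's range is limited). The gripper opens to 85 mm and grips with 20 to 120 N. Pads are 22 mm wide; open, the fingers measure 114 mm over their backs; the gripper's body (76 mm by 85 mm) begins 54 mm behind the grasp point. The pads swing forward as they close: fully open they stand 13 mm farther back than shut.
Start: joints at [-1.234, 0.32, 1.565, -0, 1.257, -0.02], TCP at [0.201, -0.539, 0.231] pointing down, gripper open.
Joint ranges: [-3.11, 3.11], [-0.84, 2.01], [0.21, 2.61], [-1.34, 4.49], [0.05, 2.63], [-2.56, 2.56]. Speed limits (rad/s): [2.57, 2.57, 3.14, 3.14, 3.14, 3.14].

INTERFACE

Orientations are given as a unit quaternion [w, x, y, z].
In Python, from bench import sense, cams, env gives the robot as it stands.
- The arm moves only by the shell command python3 -m creep 'ROWS'. ROWS is JSON, one flat list of numbers, 7 for each row, row after row: the gripper's target within -1 to 1 (fully open at 1, half-way at 0, shut at -1), then the shift along the tool's x, y, z in mm, then the turn, a rotation vector about the tool's x, y, z in degrees. In form: [grip, tx, ty, tz, rx, ry, rz, grip, tx, ty, tz, rx, ry, rz, ...]. A call has 1 to 20 rows; each row shifts and turns the commanded pose from where the row before left it, along the tool's axes as they then stand; what a row does not reach is not made up. A row lasts 1/8 s, in which the tool goes at most 62.5 mm and 10.7 degrees, less where a joint would pass 70% of its speed; a pose out of reach is approached as far as the arm can. A call is refused whole if a number of a shift passes 62.5 or a number of a turn 10.7, either way. A call with a gripper value outside its range is refused whole. The fingers move at their own pace and stop on an object; the grip force is fixed at half the most. Time passes only in rows, so rows that do not move let the fingers close. It gives the time, the measured TCP pose, the force, the opening and the grip force at its end, in the units of the state.
- sense(): the state, without advancing time (a new reading comes with each control period).
- cams.get_image(name): name is "scene" or "top" or "wrist"; returns the picture (420x560x3 uint8, red, green, blue); there is no depth.
- cams.camera_model(name): a dict with "camera_matrix" (3x3 intrinsics, pixels), "xyz" and "rotation" of the camera in the world. Camera axes: x right, y down, z forward; pixel columns grow to the right and rows downward; lengths in m; the calibration is good to about 2 mm. A picture is of the moment at which its call begins: read the wrist's pose just before it. camera_model takes no time and is no camera call; for the wrist camera it gives the pose at the moment of the call.
- env.sign_off(): hands the job in; it is judged then, once.
Trained networks look in the newest picture that a camera, given by its name, has taken for a name from the list of things; names that differ only in an ending like _2 or _b are one class to them, and where a whole thing is asked for, a point or a joint stands for the part that bears it (a point fixed in the world has none). Each returns a list of dicts, best first, with "conf" (0 to 1); they miss things now and then, are a little off and sometimes report something else, mostly with a low value. They report only what shows in the picture. A call takes as long as a camera call. They do not tell look-alikes from the thing itself.
- cams.look_for(camera, target): "rect" ([left, top, width, height] in pixels, round what is visible of it).
- cams.regions_of(camera, target): "mask" (420x560 bool, what is visible of it) and "rect" ([left, top, width, height] in pixels, round what is visible of it).
- cams.pinpoint(camera, target): "point" ([row, column] in pixels: a listed point, or the origin of a listed thing).
The state is a dict: "t": time; "qpos": joint angles; "dq": joint speeds; "joint_efforts": joint torques, N m; "ee_pos": TCP position; "tcp_rot": TCP orientation; "force": force on the tool from outside, world axes, zero at the start; "torque": the same for the moment, N m; "grip_width": opening from 0.0 (shut) to 1.0 (fully open); "gripper_force": force on a finger pad.
Only numpy, scipy, OpenCV 4.12 (cv2) and the standard library are available. Lean on these libraries where they do the work, as an engineer would, in place of code of your own. Each camera call takes 0.05 s, during which the arm holds its last target. There are 200 camera calls.

TASK

The drinks keg needs its tap shut: take the red-handled tap key out of the wooden block and stand its plug in the tap's tapered hole with the handle bar in line with the spout. Then lean on it with a steady 15 N or so and, while pressing, turn it a quarter turn so that the bar ends square across the spout and the plug is wedged tight and stays so when you let go; pressing straight down is not enough, and much over 20 N crushes the washer inside. Leave the other things on the worktop where they are.

Things in the scene. Friction and masses are not known exactly. Their poses are not given: they have to be found in the camera images.
- key: loose tap key, 0.11 kg, upright. Origin: centre of the underside of its collar; z up its axis, x along the handle bar (both ends alike). Collar: radius 17 mm, z 0 to 5 mm; boss of radius 11.5 mm to z = 16 mm, then the red bar. Below the collar the brass plug, clamped in the handle so that its foot lies 46 to 59 mm below the collar, another length each time
- key_bar (a point): middle of the key's red handle bar, 27 mm above the collar's underside; axes as key. The bar is 52 mm long (x), 10 mm thick (y), 24 mm high; grip it across its thickness
- block: light wooden stand block, 70x70x70 mm, fixed, with an upright hole of 27 mm diameter right through its middle, in which the key's plug hangs loosely with its collar on the block's top. Origin: centre of the underside; z up
- keg: steel drinks keg on a cradle, brass tap in front, fixed. Origin: on the worktop under the tap's upright axis; z up, +x from tap to keg, the spout runs along -x. Tap cup: outer radius 24 mm, rim 95 mm above the worktop. Spout: to x = -70 mm, at most 75 mm high. Barrel: x = 88 to 265 mm, y +-56 mm, top 123 mm above the worktop
- tap_mouth (a point): centre of the tap's tapered hole at its rim, 95 mm above the worktop, axes as keg. Hole: radius 10.4 mm at the rim, 8 degrees a side, 46 mm deep, with a springy white liner. The plug has the same taper, radius 6.2 mm at its foot, and first bites with its foot 30 mm below the rim, that is with the collar 16 to 29 mm above it: feel for it
- tap_seat (a point): point on the tap's axis 30 mm below the rim: the plug's foot is here when it first bites. Below it the liner grips: 20 N of straight pressing sinks the plug only 3 to 4 mm, too loose. Turned a quarter turn under a steady 13 to 17 N it works 5 to 7 mm in, turning stiffly (0.2 to 0.4 N m), and stays by friction; then the liner squeezes it with 50 to 65 N in all
- spread_tub: bystander: low green-lidded tub, 96x137x53 mm, loose. Origin: centre of the underside
- blue_mug: bystander: dark blue mug, 89x120x83 mm, loose. Origin: centre of the underside
- spice_b: bystander: spice jar with a dark cap, 44x44x105 mm, loose. Origin: centre of the underside
- teaspoon: bystander: teaspoon, 139x30x10 mm, lying loose on the worktop. Origin: centre of the underside
- washer0 (a joint): how far the load on the key squashes the rubber washer under one side of the tap's liner, in m: 0 unloaded, about 0.05 mm per newton pressed (a tilted key loads one side more). More than 1.1 mm on both sides (22 N) or 1.5 mm on one crushes it. Too small to read well from the noisy state: go by the force at the wrist
- washer2 (a joint): the same on the opposite side of the tap's liner
Not all that is in view belongs to the job. Of the things like the key, leave any that is pink, turquoise or white; of the rest the smaller one is meant.

How it is judged:
On the way:
1. the key stands in the tap's hole with its bar in line with the spout (horizontal distance between key and tap_mouth below 0.006 m and z of key in the frame of tap_mouth below 0.031 m and angle between key's own z axis and vertical below 0.15 rad and angle between the x axis of key and the x axis of keg, either way round below 0.35 rad), for 0.2 s.
At the end, for the whole second after the job is handed in: the key stands upright in the tap (within 7 degrees, its collar's centre within 5 mm of the axis), its bar square across the spout within 11 degrees, at rest, and the plug is wedged so tight that the liner still squeezes it with more than 42 N in all (contact force between key and keg above 42 N and horizontal distance between key and tap_mouth below 0.005 m and angle between key's own z axis and vertical below 0.12 rad and angle between the x axis of key and the y axis of keg, either way round below 0.2 rad and linear speed of key below 0.01 m/s); the robot touches nothing.
It fails at once if the key is pressed into the tap so hard that the washer is crushed (more than 22 N, or a tilted key that squashes one side by 1.5 mm) (value of joint each of washer0, washer2 above 0.0011 m or value of joint any of washer0, washer2 above 0.0015 m).
It fails at once if a bystander (tub, mug, spice jar, teaspoon) is shifted by more than 30 mm (distance of any of spread_tub, blue_mug, spice_b, teaspoon from where it was at the start of the episode above 0.03 m).
It also fails if it takes over 64 s, if anything falls off the work surface, if the arm or the gripper's body presses on something with over 40 N, if the wrist force passes 120 N, or if a joint passes its speed limit or range.

## Working session

There is one attempt and no reset: what is moved stays moved. The work goes in short steps, Python scripts to look and compute and a shell command to move; the robot and the scene stay as the last step left them, time stands still between calls to the robot, and variables do not carry over. Pictures are saved under pics/ and viewed, at most 10 in all, crops included, and the job is handed in when it is done.

```bash
ls; mkdir -p pics; cat > h.py <<'E'
import numpy as np,cv2
from bench import sense,cams,env
from scipy.spatial.transform import Rotation as R
def save(n,f,crop=None,s=1):
    im=cams.get_image(n)[...,::-1]
    if crop: l,t,w,h=crop; im=im[t:t+h,l:l+w]
    cv2.imwrite('pics/'+f,cv2.resize(im,None,fx=s,fy=s,interpolation=cv2.INTER_CUBIC))
def Rm(m):
    r=np.array(m['rotation'],float)
    return r if r.shape==(3,3) else R.from_quat(r,scalar_first=True).as_matrix()
def ray(m,rc,z):
    d=Rm(m)@np.linalg.inv(m['camera_matrix'])@[rc[1],rc[0],1.]; o=np.array(m['xyz'],float)
    return o+d*(z-o[2])/d[2]
def proj(m,p):
    c=Rm(m).T@(np.array(p)-m['xyz']); u=np.array(m['camera_matrix'])@c; return u[:2]/u[2]
E
python3 - <<'E'
from h import *
s=sense();print({k:np.round(v,3) for k,v in s.items()})
for c in('scene','top'):
    save(c,c+'0.png');m=cams.camera_model(c);print(c,np.round(m['xyz'],3),np.round(m['camera_matrix'],1).tolist(),np.round(Rm(m),2).tolist())
    for n,z in(('key_bar',.097),('key',.07),('block',0),('tap_mouth',.095),('keg',0)):
        for r in cams.pinpoint(c,n)[:4]: print(n,np.round(r['point']),round(r['conf'],2),np.round(ray(m,r['point'],z),3))
    print([(np.round(r['rect']),round(r['conf'],2)) for r in cams.look_for(c,'key')])
E
```

```text
pics
{'t': np.float64(0.0), 'qpos': array([-1.234,  0.32 ,  1.566, -0.   ,  1.257, -0.02 ]), 'dq': array([ 0.   ,  0.   , -0.001,  0.001, -0.001,  0.001]), 'joint_efforts': array([ 2.0000e-03, -4.1551e+01, -2.3416e+01,  0.0000e+00,  8.0000e-03,
       -0.0000e+00]), 'ee_pos': array([ 0.201, -0.538,  0.23 ]), 'tcp_rot': array([-0.001,  0.984,  0.177, -0.   ]), 'force': array([ 0.477,  0.583, -0.577]), 'torque': array([-0.029,  0.008,  0.013]), 'gripper_force': np.float64(0.0), 'grip_width': np.float64(1.0)}
scene [-0.225  0.627  0.58 ] [[420.4, 0.0, 276.1], [0.0, 420.4, 208.0], [0.0, 0.0, 1.0]] [[-0.65, -0.33, 0.68], [-0.76, 0.28, -0.59], [0.01, -0.9, -0.43]]
key_bar [241. 302.] 0.9 [0.369 0.032 0.097]
key_bar [264. 140.] 0.9 [0.517 0.356 0.097]
key_bar [218. 338.] 0.83 [ 0.395 -0.122  0.097]
key_bar [312. 198.] 0.77 [0.307 0.345 0.097]
key [252. 302.] 0.97 [0.365 0.035 0.07 ]
key [277. 146.] 0.95 [0.502 0.354 0.07 ]
key [321. 200.] 0.81 [0.313 0.339 0.07 ]
key [231. 336.] 0.56 [ 0.384 -0.104  0.07 ]
block [304. 197.] 0.97 [0.438 0.277 0.   ]
tap_mouth [303. 196.] 0.73 [0.334 0.333 0.
[... 449 characters left out ...]
08, -1.0]]
key_bar [290. 142.] 0.72 [0.339 0.319 0.097]
key_bar [204. 135.] 0.71 [0.541 0.339 0.097]
key_bar [274. 275.] 0.7 [0.375 0.006 0.097]
key_bar [266. 330.] 0.68 [ 0.395 -0.122  0.097]
key [267. 325.] 0.77 [ 0.389 -0.114  0.07 ]
key [273. 270.] 0.71 [0.377 0.02  0.07 ]
key [244. 164.] 0.66 [0.446 0.275 0.07 ]
key [206. 137.] 0.54 [0.539 0.341 0.07 ]
block [244. 169.] 0.58 [0.446 0.279 0.   ]
tap_mouth [214. 284.] 0.82 [ 0.516 -0.016  0.095]
keg [219. 286.] 0.73 [ 0.51  -0.021  0.   ]
[(array([257., 262.,  25.,  23.]), 0.86), (array([141., 279.,  17.,  23.]), 0.8), (array([315., 253.,  21.,  26.]), 0.72), (array([155., 235.,  18.,  18.]), 0.53), (array([125., 197.,  19.,  15.]), 0.5)]
```

View pics/scene0.png

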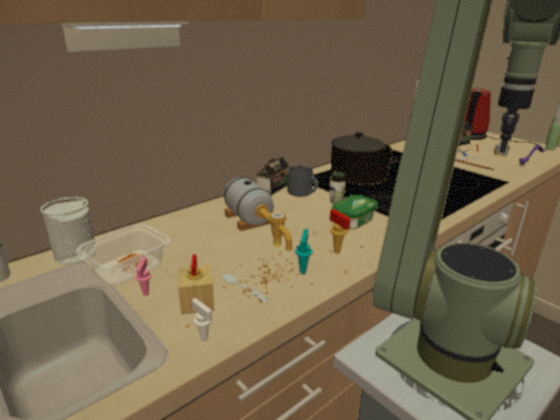

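View pics/top0.png

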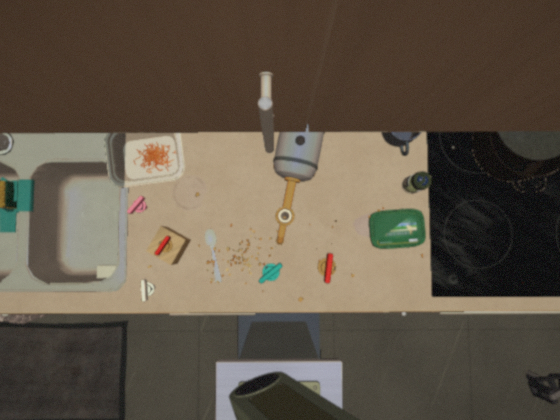

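Scene: the key-like things in the top view are pink (205,137), white (290,147), turquoise (272,270), red in the block (245,163) and red standing loose (268,328). The two reds are the candidates. The one in the block fits: it is the smaller, and it is in the wooden block. The tap is at (215,285), with the spout towards (242,281). I'll confirm with an enlarged crop.

```bash
python3 - <<'E'
from h import *
im=cams.get_image('top');m=cams.camera_model('top')
c=np.vstack([np.hstack([cv2.resize(im[220:275,130:200],None,fx=5,fy=5,interpolation=2),cv2.resize(im[240:295,290:360],None,fx=5,fy=5,interpolation=2)])])
cv2.imwrite('pics/cmp.png',c[...,::-1])
a=im.astype(int);red=((a[...,0]>110)&(a[...,1]<60)&(a[...,2]<60)).astype(np.uint8)
for l,t,w,h in((130,220,70,55),(290,240,70,55)):
    p=cv2.findNonZero(red[t:t+h,l:l+w])[:,0]+[l,t]; r=cv2.minAreaRect(p.astype(np.float32));print(r,len(p))
    b=[ray(m,(q[1],q[0]),.108)[:2] for q in cv2.boxPoints(r)];print(np.round(b,3).tolist())
s=[ray(m,p,z)[:2] for p,z in(((215,285),.095),((242,281),.07))];print(s)
E
```

```text
((162.5, 244.99998474121094), (3.605551242828369, 20.52390480041504), 33.690067291259766) 72
[[0.428, 0.285], [0.467, 0.259], [0.462, 0.252], [0.423, 0.278]]
((327.8758544921875, 267.4896545410156), (5.148819923400879, 27.23891830444336), 4.763641834259033) 136
[[0.361, -0.108], [0.423, -0.114], [0.422, -0.126], [0.36, -0.119]]
[array([ 0.51480424, -0.0176318 ]), array([ 0.45082578, -0.00805166])]
```

View pics/cmp.png

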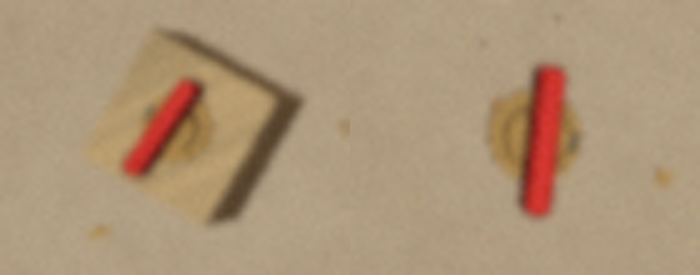

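The left one is meant: red, smaller bar (about 47 mm against 62 mm), and it stands in the wooden block. Bar yaw is about −33.7°, centre about (0.445, 0.269). Moving above it.

```bash
python3 -m creep '[1,31.9,-41.9,0,0,0,0, 1,31.9,-41.9,0,0,0,0, 1,31.9,-41.9,0,0,0,0, 1,31.9,-41.9,0,0,0,0, 1,31.9,-41.9,0,0,0,0, 1,31.9,-41.9,0,0,0,0, 1,31.9,-41.9,0,0,0,0, 1,31.9,-41.9,0,0,0,0, 1,31.9,-41.9,0,0,0,0, 1,31.9,-41.9,0,0,0,0, 1,31.9,-41.9,0,0,0,0, 1,31.9,-41.9,0,0,0,0, 1,31.9,-41.9,0,0,0,0, 1,31.9,-41.9,0,0,0,0, 1,31.9,-41.9,0,0,0,0, 1,31.9,-41.9,0,0,0,0]'
python3 -m creep '[1,0,0,0,0,0,-10.5, 1,0,0,0,0,0,-10.5, 1,0,0,0,0,0,-10.5, 1,0,0,0,0,0,-10.5, 1,0,0,0,0,0,-10.5, 1,0,0,0,0,0,-10.5, 1,0,0,0,0,0,-10.5, 1,0,0,0,0,0,-10.5, 1,0,0,0,0,0,-10.5, 1,0,0,0,0,0,-10.5, 1,0,0,0,0,0,-10.5, 1,0,0,0,0,0,-10.5, 1,0,0,0,0,0,0]'
cat >> h.py <<'E'
def bar(cam,z,near=None):
    "red bar: centre, yaw from the biggest (or nearest) red blob, at height z"
    s=sense();im=cams.get_image(cam);m=cams.camera_model(cam);a=im.astype(int)
    red=((a[...,0]>90)&(a[...,0]>2.2*a[...,1])&(a[...,0]>2.2*a[...,2])).astype(np.uint8)
    n,L,st,c=cv2.connectedComponentsWithStats(red)
    for i in range(1,n):
        if st[i,4]<30: continue
        r=cv2.minAreaRect(cv2.findNonZero((L==i).astype(np.uint8)).astype(np.float32))
        b=np.array([ray(m,(q[1],q[0]),z)[:2] for q in cv2.boxPoints(r)]);e=b[1]-b[0];f=b[2]-b[1]
        l=e if np.linalg.norm(e)>np.linalg.norm(f) else f
        print('red',st[i],np.round(b.mean(0),4),'yaw',np.round(np.degrees(np.arctan2(l[1],l[0])),1),'size',np.round([np.linalg.norm(e),np.linalg.norm(f)],3))
    return im,m,s
def tool():
    s=sense();r=R.from_quat(s['tcp_rot'],scalar_first=True).as_matrix()
    print('t',round(s['t'],2),'tcp',np.round(s['ee_pos'],4),'x yaw',np.round(np.degrees(np.arctan2(r[1,0],r[0,0])),2),'F',np.round(s['force'],1),'T',np.round(s['torque'],2),'w',np.round(s['grip_width'],3))
    return s,r
def shift(p):
    s,r=tool();print('tool shift mm',np.round(r.T@(np.array(p)-s['ee_pos'])*1000,1))
E
python3 - <<'E'
from h import *
tool();im,m,s=bar('wrist',.109)
cv2.imwrite('pics/w1.png',im[...,::-1])
for n,z in(('key_bar',.097),('key',.07)):
    for r in cams.pinpoint('wrist',n): print(n,np.round(r['point']),round(r['conf'],2),np.round(ray(m,r['point'],z),4))
E
```

```text
t: 2.75
ee_pos: [0.4453, 0.2695, 0.2314]
tcp_rot: [0.0, 0.984, 0.178, 0.0]
force: [0.1, -1.8, 0.8]
grip_width: 0.998
gripper_force: 0.0
t: 4.38
ee_pos: [0.4449, 0.2677, 0.2313]
tcp_rot: [0.0, 0.29, 0.957, -0.0]
force: [0.4, 0.2, 0.9]
grip_width: 0.999
gripper_force: 0.0
t 4.38 tcp [0.4449 0.2677 0.2313] x yaw 146.32 F [0.4 0.2 0.9] T [-0.05 -0.08 -0.04] w 0.999
red [274 166  12  61 677] [0.4426 0.2735] yaw -33.3 size [0.009 0.05 ]
key_bar [ 43. 255.] 0.91 [0.3387 0.3215 0.097 ]
key_bar [229. 406.] 0.67 [0.5299 0.3459 0.097 ]
key_bar [282.  10.] 0.65 [0.3763 0.0243 0.097 ]
key_bar [194. 282.] 0.61 [0.4449 0.2744 0.097 ]
key [186. 278.] 0.71 [0.443  0.2727 0.07  ]
key [ 50. 261.] 0.68 [0.3418 0.3232 0.07  ]
key [223. 387.] 0.64 [0.53   0.3377 0.07  ]
key [268.  32.] 0.59 [0.3774 0.0263 0.07  ]
```

View pics/w1.png

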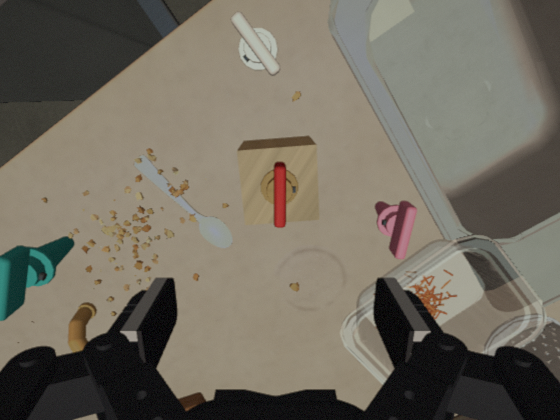

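The wrist view shows the red key in the block, bar from (280,162) to (280,227), with collar and plug in the hole. The bar is aligned with the tool. Going down.

```bash
python3 - <<'E'
from h import *
shift([.4427,.2733,.090])
E
```

```text
t 4.53 tcp [0.4449 0.2677 0.2313] x yaw 146.32 F [ 0.6 -0.6  0. ] T [0.04 0.02 0.02] w 1.004
tool shift mm [  5.    3.4 141.3]
```

```bash
python3 -m creep '[1,5,3.4,30,0,0,0, 1,0,0,40,0,0,0, 1,0,0,40,0,0,0, 1,0,0,20,0,0,0, 1,0,0,11.3,0,0,0, 1,0,0,0,0,0,0, -1,0,0,0,0,0,0, -1,0,0,0,0,0,0, -1,0,0,0,0,0,0, -1,0,0,0,0,0,0, -1,0,0,0,0,0,0, -1,0,0,0,0,0,0, -1,0,0,0,0,0,0, -1,0,0,0,0,0,0]'; python3 -c "
from h import *
tool();save('wrist','w2.png')"
```

```text
t: 6.28
ee_pos: [0.4429, 0.2734, 0.0904]
tcp_rot: [0.0, 0.289, 0.957, 0.0]
force: [-0.8, 0.2, 4.6]
grip_width: 0.1
gripper_force: 61.1
t 6.28 tcp [0.4429 0.2734 0.0904] x yaw 146.44 F [-0.8  0.2  4.6] T [-0.05  0.17 -0.  ] w 0.1
```

View pics/w2.png

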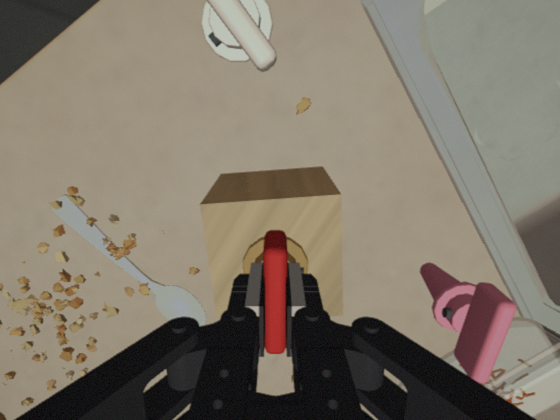

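Gripped; the bar runs from (275,232) to (275,352), between the pads. Lifting, then measuring how the key sits in the hand and, from above, where the tap is.

```bash
python3 -m creep '[-1,0,0,-20,0,0,0, -1,0,0,-40,0,0,0, -1,0,0,-50,0,0,0, -1,0,0,-40,0,0,0, -1,0,0,0,0,0,0, -1,0,0,0,0,0,0]'; python3 - <<'E'
from h import *
s,r=tool();im,m,s=bar('wrist',s['ee_pos'][2]+.0186)
print('tap look')
for c in('top','scene'):
  cams.get_image(c);m=cams.camera_model(c)
  for n,z in(('tap_mouth',.095),('tap_seat',.065),('keg',0)):
    for q in cams.pinpoint(c,n)[:2]: print(c,n,np.round(q['point'],1),round(q['conf'],2),np.round(ray(m,q['point'],z),4))
cv2.imwrite('pics/tap.png',cv2.resize(cams.get_image('top')[110:250,250:340],None,fx=4,fy=4,interpolation=2)[...,::-1])
E
```

```text
t: 7.08
ee_pos: [0.4418, 0.2727, 0.2384]
tcp_rot: [-0.001, 0.289, 0.957, -0.001]
force: [-0.2, -0.2, -1.2]
grip_width: 0.098
gripper_force: 60.2
t 7.08 tcp [0.4418 0.2727 0.2384] x yaw 146.44 F [-0.2 -0.2 -1.2] T [-0.03  0.03 -0.03] w 0.098
red [ 263  247   24  107 2254] [0.4407 0.2729] yaw -33.1 size [0.009 0.051]
tap look
top tap_mouth [216.3 286.5] 0.96 [ 0.5117 -0.0212  0.095 ]
top tap_seat [217.9 284.4] 0.58 [ 0.5095 -0.0167  0.065 ]
top keg [221.  284.9] 0.85 [ 0.5049 -0.019   0.    ]
scene tap_mouth [212.8 275.4] 0.86 [ 0.5224 -0.0193  0.095 ]
scene tap_seat [227.8 276.1] 0.74 [ 0.5006 -0.0033  0.065 ]
scene keg [242.9 277.7] 0.89 [ 0.5233 -0.0293  0.    ]
```

View pics/tap.png

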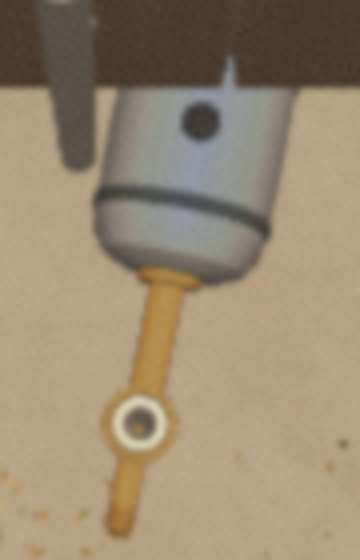

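The tap mouth is at pixel (215.6, 284.5), so about (0.5135, −0.0165). The spout axis has yaw of about −9.5°. Moving above it for a close look.

```bash
python3 -m creep '[-1,-31.4,-28.7,0,0,0,0, -1,-31.4,-28.7,0,0,0,0, -1,-31.4,-28.7,0,0,0,0, -1,-31.4,-28.7,0,0,0,0, -1,-31.4,-28.7,0,0,0,0, -1,-31.4,-28.7,0,0,0,0, -1,-31.4,-28.7,0,0,0,0, -1,0,0,0,0,0,-8, -1,0,0,0,0,0,-8, -1,0,0,0,0,0,-8, -1,0,0,0,0,0,0]'; python3 - <<'E'
from h import *
s,r=tool();im,m,s=bar('wrist',s['ee_pos'][2]+.0186);cv2.imwrite('pics/w3.png',im[...,::-1])
for n,z in(('tap_mouth',.095),('keg',0)):
    for q in cams.pinpoint('wrist',n)[:2]: print(n,np.round(q['point'],1),round(q['conf'],2),np.round(ray(m,q['point'],z),4))
print('expected mouth px (col,row)',proj(m,[.5135,-.0165,.095]), 'foot', proj(m,s['ee_pos']-[0,0,.073]))
E
```

```text
t: 8.95
ee_pos: [0.5148, -0.0157, 0.24]
tcp_rot: [0.0, 0.084, 0.996, -0.0]
force: [-1.1, 0.1, -1.7]
grip_width: 0.1
gripper_force: 60.1
t 8.95 tcp [ 0.5148 -0.0157  0.24  ] x yaw 170.35 F [-1.1  0.1 -1.7] T [ 0.03 -0.05 -0.03] w 0.1
red [  91    6   33  104 1716] [ 0.4132 -0.0538] yaw -6.9 size [0.005 0.031]
red [ 263  247   24  107 2256] [ 0.5141 -0.0157] yaw -9.2 size [0.009 0.051]
tap_mouth [192.9 274.4] 0.81 [ 0.5127 -0.0156  0.095 ]
keg [171.9 270.1] 0.56 [ 0.514  -0.0208  0.    ]
expected mouth px (col,row) [273.53473691 193.94856454] foot [274.69823197 225.12198538]
```

View pics/w3.png

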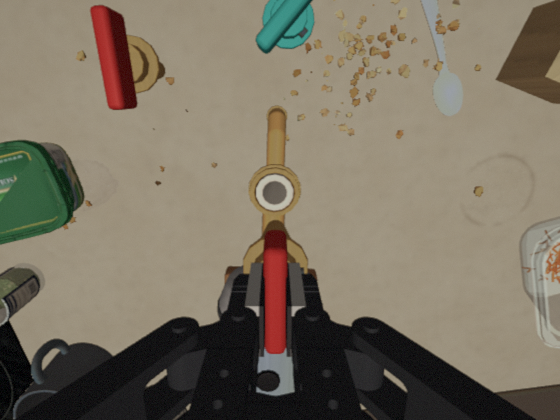

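The wrist view shows the cup centre at about (274,191), with the spout running up to (277,110) and the barrel behind the hand. I need a finer measure of the spout axis and the hole.

```bash
python3 - <<'E'
from h import *
im=cams.get_image('wrist');m=cams.camera_model('wrist');hsv=cv2.cvtColor(im,cv2.COLOR_RGB2HSV)
br=((hsv[...,1]>115)&(hsv[...,0]>8)&(hsv[...,0]<28)).astype(np.uint8);br[:,:250]=0;br[:,302:]=0
def mid(r):
    c=np.flatnonzero(br[r]);return c.min()*.5+c.max()*.5 if len(c) else np.nan
print([(r,mid(r),int(br[r].sum())) for r in range(106,246,8)])
p=[ray(m,(r,mid(r)),.066)[:2] for r in range(118,160,4)];p=np.array(p)
k=np.polyfit(p[:,0],p[:,1],1);print('spout yaw',np.degrees(np.arctan(k[0])),'y at .512',np.polyval(k,.512))
a=im.astype(int);wh=((a.min(2)>195)).astype(np.uint8);wh[:160]=0;wh[225:]=0;wh[:,:240]=0;wh[:,310:]=0
(cx,cy),rad=cv2.minEnclosingCircle(cv2.findNonZero(wh));print('liner',cx,cy,rad,ray(m,(cy,cx),.095))
# outer cup: top/bottom/left/right of brass near row 191
c=cv2.findNonZero(br[170:212])[:,0];print('cup cols',c[:,0].min(),c[:,0].max())
E
```

```text
[(106, nan, 0), (114, np.float64(276.5), 18), (122, np.float64(276.0), 17), (130, np.float64(276.0), 17), (138, np.float64(277.0), 18), (146, np.float64(275.5), 17), (154, np.float64(275.5), 17), (162, np.float64(275.0), 15), (170, np.float64(274.5), 30), (178, np.float64(274.5), 18), (186, np.float64(274.5), 11), (194, np.float64(274.5), 11), (202, np.float64(274.5), 10), (210, np.float64(274.5), 18), (218, np.float64(273.0), 18), (226, np.float64(273.0), 21), (234, np.float64(274.5), 5), (242, np.float64(274.5), 16)]
spout yaw -11.328068202235784 y at .512 -0.015293052533125795Traceback (most recent call last):
  File "<stdin>", line 10, in <module>
cv2.error: OpenCV(4.12.0) /io/opencv/modules/imgproc/src/shapedescr.cpp:201: error: (-215:Assertion failed) count >= 0 && (depth == CV_32F || depth == CV_32S) in function 'minEnclosingCircle'
```

```bash
python3 -m creep '[-1,2,0,0,0,0,1.3, -1,0,0,30,0,0,0, -1,0,0,30,0,0,0, -1,0,0,15,0,0,0, -1,0,0,7,0,0,0, -1,0,0,3,0,0,0, -1,0,0,3,0,0,0, -1,0,0,0,0,0,0, -1,0,0,0,0,0,0]'; python3 - <<'E'
from h import *
tool();save('scene','s1.png',(215,150,120,100),5)
E
```

```text
t: 10.28
ee_pos: [0.513, -0.0154, 0.1524]
tcp_rot: [0.0, 0.095, 0.996, -0.0]
force: [-0.5, -0.3, -1.2]
grip_width: 0.098
gripper_force: 60.1
t 10.28 tcp [ 0.513  -0.0154  0.1524] x yaw 169.14 F [-0.5 -0.3 -1.2] T [-0.    0.01  0.03] w 0.098
```

View pics/s1.png

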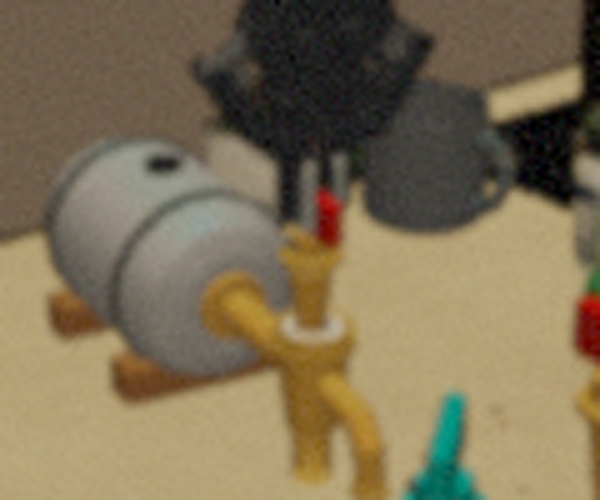

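The crop shows the plug entering the liner at about (313,328) in the crop, well centred, with no force yet. Feeling downwards.

```bash
python3 -m creep '[-1,0,0,3,0,0,0, -1,0,0,3,0,0,0, -1,0,0,0,0,0,0]'; python3 -m creep '[-1,0,0,1.5,0,0,0, -1,0,0,0,0,0,0]';python3 -m creep '[-1,0,0,1,0,0,0, -1,0,0,0,0,0,0]'
```

```text
t: 10.7
ee_pos: [0.5125, -0.0153, 0.1456]
tcp_rot: [-0.0, 0.095, 0.996, -0.0]
force: [0.6, -0.4, -1.7]
grip_width: 0.097
gripper_force: 60.1
t: 10.95
ee_pos: [0.5127, -0.0154, 0.1444]
tcp_rot: [-0.0, 0.095, 0.996, -0.0]
force: [-1.3, 0.1, -0.8]
grip_width: 0.099
gripper_force: 60.1
t: 11.2
ee_pos: [0.5127, -0.0154, 0.1434]
tcp_rot: [-0.0, 0.095, 0.996, -0.0]
force: [-0.4, 0.5, 0.4]
grip_width: 0.098
gripper_force: 60.1
```

```bash
for i in 1 2 3; do python3 -m creep '[-1,0,0,1,0,0,0, -1,0,0,0,0,0,0]' | egrep 'ee_pos|force: \['; done
```

```text
ee_pos: [0.5127, -0.0154, 0.1424]
force: [-0.6, -0.9, -0.8]
ee_pos: [0.5126, -0.0154, 0.1414]
force: [-1.7, -0.9, -1.4]
ee_pos: [0.5126, -0.0154, 0.1404]
force: [-1.0, -1.5, -0.8]
```

```bash
python3 -m creep '[-1,0,0,1,0,0,0, -1,0,0,0,0,0,0]' | egrep 'ee_pos|force: \['; python3 -m creep '[-1,0,0,1,0,0,0, -1,0,0,0,0,0,0]' | egrep 'ee_pos|force: \['; python3 -m creep '[-1,0,0,1,0,0,0, -1,0,0,0,0,0,0]' | egrep 'ee_pos|force: \['
```

```text
ee_pos: [0.5126, -0.0154, 0.1394]
force: [-1.4, -1.4, 0.5]
ee_pos: [0.5126, -0.0154, 0.1384]
force: [-2.0, -1.3, -0.9]
ee_pos: [0.5125, -0.0154, 0.1374]
force: [-3.4, -2.5, 1.2]
```

The side force is growing towards −x and −y, so the axis lies that way. Nudging.

```bash
python3 -m creep '[-1,0.4,-0.5,0,0,0,0, -1,0,0,0,0,0,0]' | egrep 'ee_pos|force: \['; python3 -m creep '[-1,0,0,1,0,0,0, -1,0,0,0,0,0,0]' | egrep 'ee_pos|force: \['; python3 -m creep '[-1,0,0,1,0,0,0, -1,0,0,0,0,0,0]' | egrep 'ee_pos|force: \['
```

```text
ee_pos: [0.5124, -0.0156, 0.1375]
force: [-2.6, -1.7, 0.3]
ee_pos: [0.5123, -0.0157, 0.1365]
force: [-2.0, -1.1, 0.1]
ee_pos: [0.5122, -0.0157, 0.1354]
force: [-2.4, -1.3, 1.2]
```

```bash
python3 -m creep '[-1,0.5,-0.5,0,0,0,0, -1,0,0,1,0,0,0, -1,0,0,0,0,0,0]' | egrep 'ee_pos|force: \['; python3 -m creep '[-1,0,0,1,0,0,0, -1,0,0,0,0,0,0]' | egrep 'ee_pos|force: \['; python3 -m creep '[-1,0,0,1,0,0,0, -1,0,0,0,0,0,0]' | egrep 'ee_pos|force: \['
```

```text
ee_pos: [0.5118, -0.0159, 0.1344]
force: [-1.1, 0.6, 0.8]
ee_pos: [0.5118, -0.016, 0.1335]
force: [-1.7, 0.6, 1.6]
ee_pos: [0.5118, -0.016, 0.1328]
force: [-3.6, 2.2, 4.0]
```

```bash
python3 -m creep '[-1,0.5,0.2,0,0,0,0, -1,0,0,0.5,0,0,0, -1,0,0,0,0,0,0]' | egrep 'ee_pos|force: \['; python3 -m creep '[-1,0,0,0.7,0,0,0, -1,0,0,0,0,0,0]' | egrep 'ee_pos|force: \['; python3 -c "
from h import *
tool()"
```

```text
ee_pos: [0.5117, -0.016, 0.1324]
force: [-1.6, 0.6, 4.7]
ee_pos: [0.5117, -0.016, 0.1319]
force: [-3.5, 0.9, 6.0]
t 14.95 tcp [ 0.5117 -0.016   0.1319] x yaw 169.15 F [-3.5  0.9  6. ] T [0.19 0.58 0.01] w 0.1
```

```bash
python3 -m creep '[-1,0.5,0.1,0.8,0,0,0, -1,0,0,0,0,0,0]' | egrep 'ee_pos|force: \['; python3 -m creep '[-1,0,0,0.8,0,0,0, -1,0,0,0,0,0,0]' | egrep 'ee_pos|force: \['; python3 -m creep '[-1,0,0,0,0,0,0]' | egrep 'ee_pos|force: \['
```

```text
ee_pos: [0.5116, -0.0159, 0.1315]
force: [-2.7, 0.8, 8.6]
ee_pos: [0.5117, -0.0159, 0.1311]
force: [-3.4, 1.4, 10.7]
ee_pos: [0.5117, -0.0159, 0.1311]
force: [-3.6, -0.1, 10.3]
```

Reading about 10 N, so a little more press, then turning in small steps with feedback.

```bash
python3 -m creep '[-1,0.3,0,1.2,0,0,0, -1,0,0,0,0,0,0]' | egrep 'ee_pos|force: \['; python3 -m creep '[-1,0,0,0.2,0,0,3, -1,0,0,0.2,0,0,3]' | egrep 'ee_pos|force: \['; python3 -c "
from h import *
tool()"
```

```text
ee_pos: [0.5117, -0.0159, 0.1303]
force: [-4.0, 0.3, 12.1]
ee_pos: [0.5117, -0.0157, 0.1299]
force: [-3.7, 0.5, 12.9]
t 16.07 tcp [ 0.5117 -0.0157  0.1299] x yaw 163.06 F [-3.7  0.5 12.9] T [0.17 0.71 0.05] w 0.101
```

```bash
python3 -m creep '[-1,0.5,0,0.6,0,0,3, -1,0,0,0.3,0,0,3, -1,0,0,0.2,0,0,3]' | egrep 'ee_pos|force: \['; python3 -c "
from h import *
tool()"; python3 -m creep '[-1,0,0,0.2,0,0,3, -1,0,0,0.2,0,0,3, -1,0,0,0.2,0,0,3]' | egrep 'ee_pos|force: \['; python3 -c "
from h import *
tool()"
```

```text
ee_pos: [0.5117, -0.0155, 0.1292]
force: [-2.5, 1.6, 14.0]
t 16.45 tcp [ 0.5117 -0.0155  0.1292] x yaw 154.07 F [-2.5  1.6 14. ] T [0.3  0.71 0.08] w 0.097
ee_pos: [0.5118, -0.0154, 0.1287]
force: [-3.3, 1.9, 14.5]
t 16.82 tcp [ 0.5118 -0.0154  0.1287] x yaw 145.06 F [-3.3  1.9 14.5] T [0.35 0.73 0.16] w 0.1
```

```bash
python3 -m creep '[-1,0.4,0,0.2,0,0,3, -1,0,0,0.2,0,0,3, -1,0,0,0.2,0,0,3, -1,0,0,0.2,0,0,3]' | egrep 'ee_pos|force: \['; python3 -m creep '[-1,0.3,0,0.2,0,0,3, -1,0,0,0.2,0,0,3, -1,0,0,0.2,0,0,3, -1,0,0,0.2,0,0,3]' | egrep 'ee_pos|force: \['; python3 -c "
from h import *
tool()"
```

```text
ee_pos: [0.5119, -0.0152, 0.1281]
force: [-2.3, 1.6, 15.9]
ee_pos: [0.512, -0.0149, 0.1276]
force: [-2.5, 1.9, 16.7]
t 17.82 tcp [ 0.512  -0.0149  0.1276] x yaw 121.07 F [-2.5  1.9 16.7] T [0.41 0.51 0.11] w 0.1
```

```bash
python3 -m creep '[-1,0.3,0,-0.5,0,0,3, -1,0,0,0.1,0,0,3, -1,0,0,0.1,0,0,3, -1,0,0,0.1,0,0,3]' | egrep 'ee_pos|force: \['; python3 -m creep '[-1,0.3,0,0.1,0,0,3, -1,0,0,0.1,0,0,3, -1,0,0,0.1,0,0,3, -1,0,0,0.1,0,0,3]' | egrep 'ee_pos|force: \['; python3 -c "
from h import *
tool()"
```

```text
ee_pos: [0.5122, -0.0147, 0.1274]
force: [-1.4, 2.0, 14.2]
ee_pos: [0.5124, -0.0146, 0.1271]
force: [-0.8, 1.3, 13.0]
t 18.82 tcp [ 0.5124 -0.0146  0.1271] x yaw 97.08 F [-0.8  1.3 13. ] T [0.24 0.17 0.19] w 0.099
```

```bash
python3 -m creep '[-1,0,0,0.6,0,0,3, -1,0,0,0.2,0,0,3, -1,0,0,0.2,0,0,3]' | egrep 'ee_pos|force: \['; python3 -m creep '[-1,0,0,0.2,0,0,3, -1,0,0,0.2,0,0,3, -1,0,0,0.2,0,0,3, -1,0,0,0,0,0,0]' | egrep 'ee_pos|force: \['; python3 - <<'E'
from h import *
s,r=tool();bar('wrist',s['ee_pos'][2]+.0186)
E
```

```text
ee_pos: [0.5127, -0.0146, 0.1267]
force: [-0.8, 0.9, 16.9]
ee_pos: [0.5129, -0.0146, 0.1263]
force: [-1.4, 0.8, 17.5]
t 19.7 tcp [ 0.5129 -0.0146  0.1263] x yaw 79.14 F [-1.4  0.8 17.5] T [ 0.28  0.33 -0.  ] w 0.101
red [ 263  247   25  107 2271] [ 0.5122 -0.0141] yaw -100.3 size [0.009 0.051]
```

The bar has yaw 79.7°, square to the spout, and it sank 7 mm. Unloading, then releasing.

```bash
python3 -m creep '[-1,0,0,-1,0,0,0, -1,0,0,-1,0,0,0, -1,0,0,0,0,0,0]' | egrep 'ee_pos|force: \['
```

```text
ee_pos: [0.5127, -0.0146, 0.1269]
force: [0.9, 0.8, 8.9]
```

```bash
python3 -m creep '[-1,0,0,-1,0,0,0, -1,0,0,-0.7,0,0,0, -1,0,0,0,0,0,0]' | egrep 'ee_pos|force: \['
```

```text
ee_pos: [0.5124, -0.0146, 0.1273]
force: [4.5, 0.7, 0.6]
```

```bash
python3 -m creep '[-1,0,0.7,0,0,0,0, -1,0,0,0,0,0,0]' | egrep 'ee_pos|force: \['; python3 -m creep '[1,0,0,0,0,0,0, 1,0,0,0,0,0,0, 1,0,0,0,0,0,0, 1,0,0,0,0,0,0, 1,0,0,0,0,0,0, 1,0,0,-20,0,0,0, 1,0,0,-40,0,0,0, 1,0,0,-50,0,0,0, 1,0,0,0,0,0,0, 1,0,0,0,0,0,0]'; python3 - <<'E'
from h import *
tool();im,m,s=bar('wrist',.144)
for q in cams.pinpoint('wrist','tap_mouth')[:1]: print(q['point'],ray(m,q['point'],.095))
wr=cv2.resize(im[90:330,180:380],None,fx=2,fy=2);sc=cv2.resize(cams.get_image('scene')[160:256,220:316],None,fx=4,fy=4)
sc=cv2.copyMakeBorder(sc,0,480-sc.shape[0],0,0,0);cv2.imwrite('pics/end.png',np.hstack([wr,sc])[...,::-1])
E
```

```text
ee_pos: [0.5125, -0.0146, 0.1272]
force: [5.6, 0.7, 2.2]
t: 22.0
ee_pos: [0.5094, -0.0146, 0.2361]
tcp_rot: [-0.0, 0.771, 0.637, -0.0]
force: [-0.5, -0.0, -1.3]
grip_width: 1.003
gripper_force: 0.0
t 22.0 tcp [ 0.5094 -0.0146  0.2361] x yaw 79.15 F [-0.5 -0.  -1.3] T [ 0.01  0.04 -0.03] w 1.003
red [274 181  13  67 848] [ 0.5118 -0.0147] yaw -100.4 size [0.008 0.05 ]
red [171 321  37  14 407] [ 0.422  -0.0949] yaw -7.5 size [0.029 0.012]
[198.0, 279.6] [ 0.51171478 -0.01652612  0.095     ]
```

View pics/end.png

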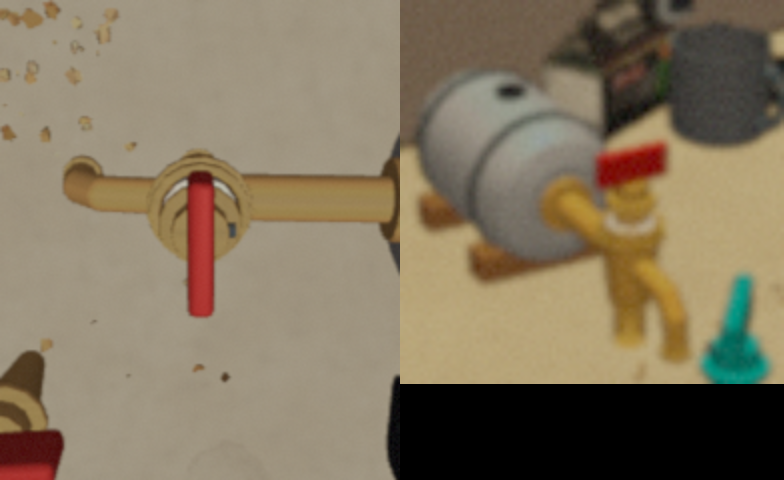

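The picture shows the key upright in the tap. Its bar, from (202,172) to (201,315) in the crop, lies square across the spout line from (80,190) to (395,198). The hand is clear. Handing in.

```bash
python3 -c "
from h import *
print(env.sign_off())"
```

```text
the job is handed in; nothing more can be done
None
```

The job is handed in: the smaller red-handled key stands upright in the tap, pressed at roughly 12–17 N through the quarter turn, with its bar square across the spout to within a few degrees; how hard the liner grips it could not be measured after release.

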